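# Snap the diffuser cap home with the press stick

## Robot

A 6-joint arm with a two-finger parallel gripper is mounted at the origin on the work surface. World frame = base frame: x ahead of the robot, y to its left, z up, the work surface at z = 0. Lengths are in m, angles in rad, forces in N, time in s.
With the tool pointing down it reaches from about 0.225 to 0.725 m from the base axis. Payload 3.1 kg.
Tool frame: the origin (TCP) lies between the finger pads; the fingertips stand 19 mm ahead of it and the grasp point (between the pads) is the TCP; z points along the fingers, y is the direction in which the jaws open and shut (so a half turn about z gives the same grasp; the last joint's range is limited). The gripper opens to 85 mm and grips with 20 to 120 N. Pads are 22 mm wide; open, the fingers measure 114 mm over their backs; the gripper's body (76 mm by 85 mm) begins 54 mm behind the grasp point. The pads swing forward as they close: fully open they stand 13 mm farther back than shut.
Start: joints at [1.121, 0.048, 0.099, 1.622, 0, 1.443], TCP at [0.166, 0.498, 0.25] pointing down, gripper open.
Joint ranges: [-2.91, 2.91], [-0.99, 1.94], [-1.21, 1.42], [-2.12, 2.29], [-1.49, 1.47], [-3.14, 3.14]. Speed limits (rad/s): [2.79, 2.79, 3.14, 3.14, 3.14, 3.14].

## Interface

Orientations are given as a unit quaternion [w, x, y, z].
In Python, from bench import get_state, read_camera, close_job gives the robot as it stands.
- The arm moves only by the tool arm_command, never from a script. Its argument "deltas" is a list of rows, each an object of numbers: "wx", "wy", "wz": the turn, a rotation vector about the tool's x, y, z each as a share of pi/4 rad, from -1 to 1; "dx", "dy", "dz": the shift along the tool's x, y, z each as a share of 15 cm, from -1 to 1; "jaw": the closure in counts, from 0 (fully open) to 255 (shut). A call has 1 to 5 rows; each row is the pose to reach, as a shift and turn from the pose commanded when the call began, along the tool's axes at that moment; what a row does not reach only later rows make up. A row lasts 1/8 s, in which the tool goes at most 62.5 mm and 10.7 degrees, less where a joint would pass 70% of its speed; a pose out of reach is approached as far as the arm can. A call with a number of a shift or a turn outside -1 to 1 is refused whole. A call with a gripper value outside its range is refused whole. The fingers move at their own pace and stop on an object; "force" is the grip in N (left out, the last holds). Time passes only in rows, so rows that repeat a pose let the fingers close. It gives the time, the measured TCP pose, the force and the opening at its end, in the units of the state.
- get_state(): the state, without advancing time (a new reading comes with each control period).
- read_camera(name): name is "side" or "top"; returns a dict with "image" (400x640x3 uint8, blue, green, red), "depth" (400x640 float32, m along the optical axis (not along the pixel's ray), 0 where there is no reading), "mtx" (3x3 intrinsics, pixels), "origin" and "rotation" of the camera in the world. Camera axes: x right, y up, looking along -z (the intrinsics and any distortion apply to the point x, -y, -z); pixel columns grow to the right and rows downward; lengths in m; the calibration is good to about 2 mm. A picture is of the moment at which its call begins.
- close_job(): hands the job in, once; it reports no verdict.
The state is a dict: "clock": time; "joints": joint angles; "dq": joint speeds; "joint_efforts": joint torques, N m; "tcp_pos": TCP position; "eef_rot": TCP orientation; "force": force on the tool from outside, world axes, zero at the start; "moment": the same for the moment, N m; "grip_width": finger opening in m.
Only numpy, scipy, OpenCV 4.12 (cv2) and the standard library are available. Lean on these libraries where they do the work, as an engineer would, in place of code of your own. Each camera call takes 0.05 s, during which the arm holds its last target.

## Task

One of the two lamp heads on the bench still has its round white glass diffuser cap standing proud in its recess. Take the press stick out of its dish, slowly press that cap straight down with the stick's foot until it snaps fully home (firmly, but always under 25 N, or the cap cracks), then stand the stick back upright in its dish and let go. Keep the gripper's fingers off the cap and leave the other things on the bench where they are.

Things in the scene. Friction and masses are not known exactly. Their poses are not given: they have to be found in the camera images.
- recess_mouth (a point): centre of the recess mouth, level with the rim, of the lamp head to finish: a dark metal block 88 x 88 x 32 mm, recess 48 mm wide, 17 mm deep, with four sprung balls in its wall as catches. It stands on soft damped rubber posts over a black foot plate 104 mm square: the rim, at first 54 mm above the bench, sinks several mm under a press (hard stop at 8.5 mm) and springs back.
- cap_top (a point): centre of the flat top of the loose white glass cap, 60 g, 19 mm tall: a boss 36 mm wide, 12 mm tall, a 46 mm shoulder rim 2.5 mm thick, a 40 mm spigot below. It starts level on the catches, top 11 mm above the rim; home, the top is 2 mm above the rim, the shoulder under the catches. Resistance rises to 10-15 N, then drops at the snap; beyond it force rises only as the mount gives. Pressed slowly to 17 N it has snapped.
- done_cap_top (a point): centre of the cap's top on the other, finished lamp head (same look and size, same foot plate); its cap is already home, 56 mm above the bench. Nothing to do there.
- stick_grip (a point): middle of the grip of the press stick, 70 mm above its foot face; z runs up along the stick. The stick is 102 mm tall, about 0.15 kg: a grey foot 34 mm in diameter and 30 mm tall, a steel collar 44 mm in diameter from 30 to 35 mm, then a wooden round handle 22 mm in diameter from 35 to 102 mm. It stands upright in the dish at the start.
- stick_foot (a point): centre of the flat lower face of the press stick's foot; z runs up along the stick
- dish_floor (a point): centre of the inner floor of the stick's round grey dish, fixed to the bench: floor 4 mm above the bench, 60 mm inside diameter, rim 9 mm above the bench
- driver_grip (a point): middle of the handle of a screwdriver about 170 mm long lying on the bench; leave alone
- board: underside centre of a loose circuit board 60 x 45 mm, 10 mm tall; leave alone
- tape: underside centre of a black roll of tape 70 mm in diameter, 18 mm tall; leave alone
- screws: underside centre of a small jar 36 mm in diameter, 40 mm tall, behind and between the lamp heads; leave alone
- meter: underside centre of an orange hand meter 150 x 75 x 45 mm lying on the bench; leave alone
Mind the look-alikes: they are no part of the job. Leave any purple or yellow look-alike of the part that bears recess_mouth alone.

How it is judged:
By the outcome, as a careful person would: the job done as asked, in the order asked, and still so for the second after the job is handed in, with the robot touching nothing.
It also fails if it takes over 48 s, if anything falls off the work surface, if the arm or the gripper's body presses on something with over 40 N, if the wrist force passes 120 N, or if a joint passes its speed limit or range.

## Working session

There is one attempt and no reset: what is moved stays moved. The work goes in short steps, Python scripts to look and compute and a tool call to move; the robot and the scene stay as the last step left them, time stands still between calls to the robot, and variables do not carry over. Pictures are saved under pics/ and viewed, and the job is handed in when it is done.

Besides the shell and the picture viewer there is one more tool, called after ">>>" in YAML: its name, and indented under it one key for each argument. arm_command: Moves the arm, as the interface text tells. Shift numbers are shares of 15 cm and turn numbers shares of pi/4 rad, none past 1 either way. Its arguments: {"type":"object","properties":{"deltas":{"type":"array","items":{"type":"object","properties":{"wx":{"type":"number"},"wy":{"type":"number"},"wz":{"type":"number"},"dx":{"type":"number"},"dy":{"type":"number"},"dz":{"type":"number"},"jaw":{"type":"number"}}}},"force":{"type":"number"}},"required":["deltas"]}

```bash
mkdir -p pics
cat > h.py <<'E'
import numpy as np,cv2
from bench import get_state,read_camera,close_job
def shot(n,f):
    c=read_camera(n); cv2.imwrite('pics/'+f,c['image']); np.savez('pics/'+f[:-4]+'.npz',**c); return c
def pts(c):
    d=c['depth'];K=c['mtx'];v,u=np.mgrid[:d.shape[0],:d.shape[1]]
    p=np.stack([(u-K[0,2])/K[0,0]*d,-(v-K[1,2])/K[1,1]*d,-d],-1)
    return p@np.array(c['rotation']).T+np.array(c['origin'])
E
python3 - <<'E'
from h import *
s=get_state();print(s)
for n in('top','side'):
    c=shot(n,n+'0.png');print({k:v for k,v in c.items() if k not in('image','depth')})
E
```

```text
{'clock': 0.0, 'joints': array([1.12118878e+00, 4.87675360e-02, 9.75599867e-02, 1.62201664e+00,
       6.15196975e-06, 1.44297793e+00]), 'dq': array([ 0.00168495, -0.00057761, -0.0002109 ,  0.00051094, -0.00044566,
        0.00035104]), 'joint_efforts': array([-1.69973668e-03, -3.38778305e+01,  3.20015931e+01,  2.02873629e-02,
       -2.33989804e-04, -9.81174075e-07]), 'tcp_pos': array([0.16580187, 0.49751472, 0.24908942]), 'eef_rot': array([-3.48577095e-04,  1.60201178e-01,  9.87083638e-01, -1.16281050e-03]), 'force': array([0.16347176, 0.09853662, 0.70226571]), 'moment': array([ 0.00773425, -0.05308459,  0.02985363]), 'grip_width': 0.08524570136713486}
{'mtx': array([[461.03932776,   0.        , 320.00407471],
       [  0.        , 461.03932776, 200.36309471],
       [  0.        ,   0.        ,   1.        ]]), 'origin': array([0.38515878, 0.18454449, 1.29095149]), 'rotation': array([ 0.70795383,  0.04798942, -0.04813405, -0.70298045])}
{'mtx': array([[455.90753014,   0.        , 317.12178038],
       [  0.        , 455.90753014, 199.11633805],
       [  0.        ,   0.        ,   1.        ]]), 'origin': array([ 0.46293271, -0.72170222,  0.88532276]), 'rotation': array([ 0.91560144,  0.40058845, -0.01653713, -0.03048638])}
```

View pics/top0.png

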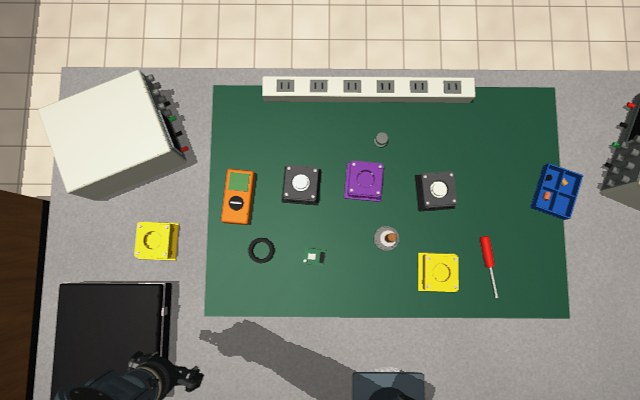

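View pics/side0.png

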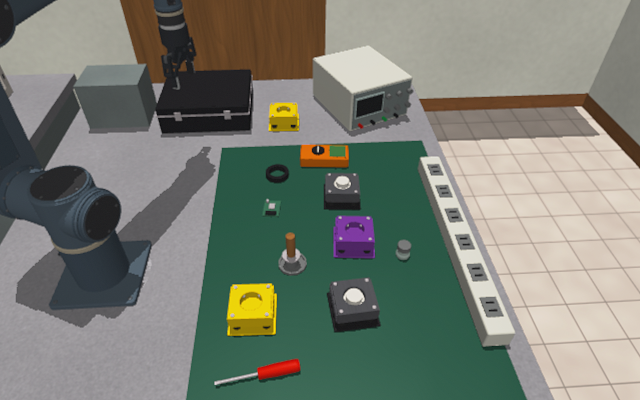

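```bash
cat >> h.py <<'E'
from scipy.spatial.transform import Rotation as R
def pts(c):
    d=c['depth'];K=c['mtx'];v,u=np.mgrid[:d.shape[0],:d.shape[1]]
    p=np.stack([(u-K[0,2])/K[0,0]*d,-(v-K[1,2])/K[1,1]*d,-d],-1)
    q=np.array(c['rotation']); 
    return p@R.from_quat(q,scalar_first=True).as_matrix().T+np.array(c['origin'])
E
python3 - <<'E'
from h import *
for n,wins in (('top',dict(A=(301,184),B=(437,190),stick=(387,238))),('side',dict(A=(342,183),B=(354,297),stick=(291,245)))):
    c=np.load(f'pics/{n}0.npz');P=pts(c);im=c['image'].astype(int)
    print(n,'bench z',np.median(P[260:280,330:350,2]) if n=='top' else P[350,400])
    for k,(u,v) in wins.items():
        m=np.zeros(im.shape[:2],bool);m[v-35:v+35,max(u-35,0):u+35]=1
        b,g,r=im[...,0],im[...,1],im[...,2]
        if k=='stick':
            w=m&(r>b+40)&(r>g+20)
        else: w=m&(b>150)&(g>150)&(r>150)
        q=P[w];z=np.percentile(q[:,2],[5,50,95]);print(k,w.sum(),z)
        t=q[abs(q[:,2]-np.percentile(q[:,2],80))<.004];print('  top-ish',t.mean(0),len(t),(t[:,:2].min(0)+t[:,:2].max(0))/2,np.ptp(t[:,:2],axis=0))
    crop=np.hstack([cv2.resize(c['image'][v-35:v+35,u-35:u+35],(260,260),interpolation=cv2.INTER_CUBIC) for u,v in wins.values()])
    cv2.imwrite(f'pics/crop_{n}.png',crop)
E
```

```text
top bench z -3.4862009191671817e-06
A 257 [0.04890764 0.06015088 0.06654902]
  top-ish [0.60442128 0.236684   0.06414001] 121 [0.61024484 0.22737416] [0.04701941 0.05125611]
B 229 [0.04086169 0.05350278 0.0587327 ]
  top-ish [ 0.58952853 -0.14069986  0.05579951] 129 [ 0.58961178 -0.13842693] [0.08046909 0.0817029 ]
stick 79 [0.00140052 0.10319519 0.10893101]
  top-ish [4.55050496e-01 1.30054475e-05 1.06114056e-01] 40 [ 0.45507929 -0.00068786] [0.01822117 0.02006878]
side bench z [ 0.67601166 -0.24568466  0.00162985]
A 153 [0.04742517 0.06210493 0.06660802]
  top-ish [0.60431936 0.2368243  0.06413695] 85 [0.60371228 0.2370328 ] [0.0338743  0.03607044]
B 249 [0.04353232 0.05533892 0.05809458]
  top-ish [ 0.58878192 -0.14052579  0.05584126] 203 [ 0.58906482 -0.13866118] [0.08167457 0.08501113]
stick 187 [0.04730817 0.08571154 0.10670564]
  top-ish [ 0.45388979 -0.00289188  0.10467211] 63 [ 0.45430542 -0.00190548] [0.01886943 0.02192864]
```

```bash
cd pics; python3 -c "
import cv2,numpy as np
cv2.imwrite('crops.png',np.vstack([cv2.imread('crop_top.png'),cv2.imread('crop_side.png')]))"
```

```text
(no output)
```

View pics/crops.png

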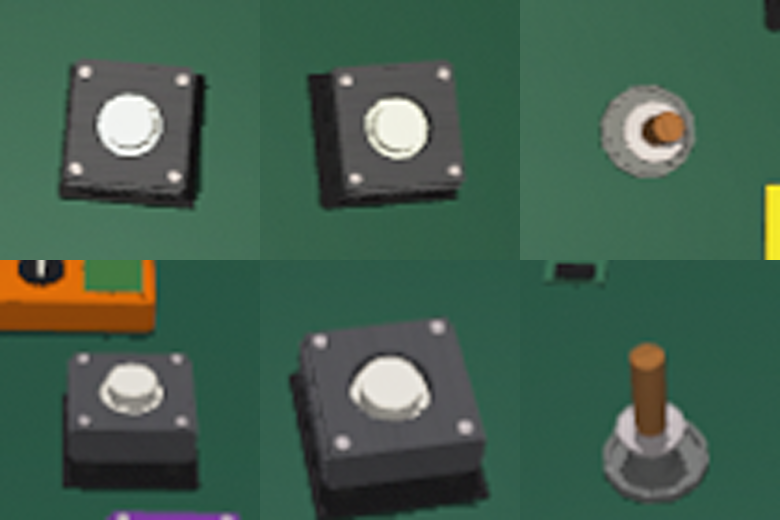

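The head at top-picture pixel (301,184) has the proud cap: its top is at z≈0.064, against 0.056 for the one at (437,190). The stick stands at (387,238) with its top at z≈0.106, which is right for 102 mm standing on a 4 mm dish floor. Next I'll refine the centres and plan the moves.

```bash
cat >> h.py <<'E'
def go(target,s=None):
    s=s or get_state(); M=R.from_quat(s['eef_rot'],scalar_first=True).as_matrix()
    d=M.T@(np.array(target)-s['tcp_pos']); print('tcp',s['tcp_pos'].round(4),'shares',(d/.15).round(3)); return d/.15
E
python3 - <<'E'
from h import *
for n,(ua,va),(us,vs) in(('top',(301,184),(387,238)),('side',(342,183),(291,245))):
    c=np.load(f'pics/{n}0.npz');P=pts(c);im=c['image'].astype(int);b,g,r=im[...,0],im[...,1],im[...,2]
    m=np.zeros(b.shape,bool);m[va-35:va+35,ua-35:ua+35]=1
    def fit(w,l):
        q=P[w][:,:2].astype(np.float32);print(n,l,len(q),'mean',q.mean(0),'circ',cv2.minEnclosingCircle(q), P[w][:,2].mean())
    fit(m&(b>140)&(abs(P[...,2]-.065)<.0035),'cap')
    m[:]=0;m[vs-35:vs+35,us-35:us+35]=1
    fit(m&(r>b+30)&(P[...,2]>.1035),'sticktop')
    fit(m&(abs(P[...,2]-.039)<.003),'collar')
    fit(m&(abs(P[...,2]-.009)<.002)&(abs(g-r)<20),'dishrim')
go([.455,-.001,.25]); print(R.from_quat(get_state()['eef_rot'],scalar_first=True).as_matrix().round(3))
E
```

```text
top cap 111 mean [0.6043042  0.23648816] circ ((0.6111278533935547, 0.22437530755996704), 0.03210073336958885) 0.06438325601987194
top sticktop 40 mean [0.45299792 0.00450164] circ ((0.4194832742214203, 0.08691111952066422), 0.10359128564596176) 0.1360439681312903
top collar 85 mean [0.4523973  0.00357011] circ ((0.45449039340019226, -0.0007945086690597236), 0.02182198315858841) 0.03869777318095158
top dishrim 91 mean [ 0.44750464 -0.01943292] circ ((0.45885947346687317, -0.06630044430494308), 0.0991571694612503) 0.008785187755640928
side cap 84 mean [0.60416514 0.23657748] circ ((0.6057900190353394, 0.23739659786224365), 0.019495299085974693) 0.0642063358114935
side sticktop 47 mean [ 0.45459947 -0.00131316] circ ((0.45558351278305054, -0.0015976824797689915), 0.011380218900740147) 0.10563614245170345
side collar 128 mean [ 0.45544708 -0.0072248 ] circ ((0.4552033245563507, -0.002269650110974908), 0.023120645433664322) 0.038560690867351324
side dishrim 126 mean [0.44556627 0.02531271] circ ((0.4322650730609894, 0.07624664902687073), 0.11616823077201843) 0.008996992374903836
tcp [0.1658 0.4976 0.2492] shares [-2.880e+00 -2.543e+00 -1.000e-03]
[[-0.949  0.316 -0.001]
 [ 0.316  0.949 -0.002]
 [ 0.    -0.002 -1.   ]]
```

>>> arm_command:
  deltas:
    - {"dx":-0.3,"dy":-0.26,"jaw":0}
    - {"dx":-0.6,"dy":-0.52,"jaw":0}
    - {"dx":-0.96,"dy":-0.85,"jaw":0}
    - {"dx":-0.96,"dy":-0.85,"jaw":0}
  force: 50

```text
invalid input at $.deltas[0]: expected keys wx, wy, wz, dx, dy, dz, jaw
```

>>> arm_command:
  deltas:
    - {"dx":-0.3,"dy":-0.26,"jaw":0}
    - {"dx":-0.6,"dy":-0.52,"jaw":0}
    - {"dx":-0.96,"dy":-0.85,"jaw":0}
    - {"dx":-0.96,"dy":-0.85,"jaw":0}

```text
invalid input at $.deltas[0]: expected keys wx, wy, wz, dx, dy, dz, jaw
```

>>> arm_command:
  deltas:
    - {"dx":-0.3,"dy":-0.26,"jaw":0}
    - {"dx":-0.6,"dy":-0.52,"jaw":0}
    - {"dx":-0.96,"dy":-0.85,"jaw":0}
    - {"dx":-0.96,"dy":-0.85,"jaw":0}
    - {"dx":-0.96,"dy":-0.85,"jaw":0}

```text
invalid input at $.deltas[0]: expected keys wx, wy, wz, dx, dy, dz, jaw
```

Run:
```python
from h import *
go([.455,-.001,.074]);print(get_state()['eef_rot'],get_state()['joints'])
shot('top','top1.png');shot('side','side1.png')
```

```text
tcp [0.1658 0.4976 0.2492] shares [-2.88  -2.541  1.173]
[-3.17267455e-04  1.60195214e-01  9.87084733e-01 -1.05986026e-03] [1.12122331e+00 4.86902627e-02 9.77083984e-02 1.62202711e+00
 4.81114009e-06 1.44300034e+00]
```

View pics/side1.png

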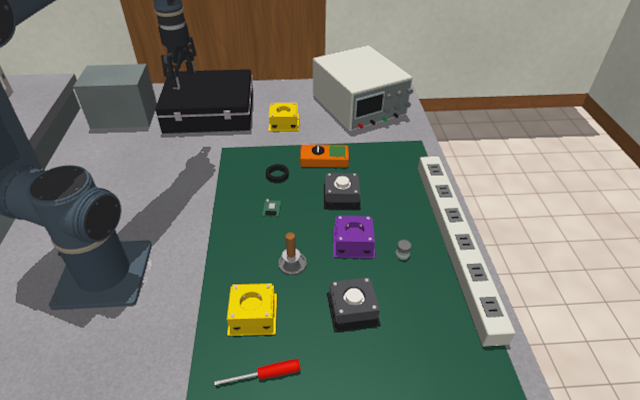

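All keys are required, and the picture shows the arm hasn't moved.

>>> arm_command:
  deltas:
    - {"dx":-0.3,"dy":-0.26,"dz":0,"wx":0,"wy":0,"wz":0,"jaw":0}
    - {"dx":-0.6,"dy":-0.52,"dz":0,"wx":0,"wy":0,"wz":0,"jaw":0}
    - {"dx":-0.96,"dy":-0.85,"dz":0,"wx":0,"wy":0,"wz":0,"jaw":0}
    - {"dx":-0.96,"dy":-0.85,"dz":0,"wx":0,"wy":0,"wz":0,"jaw":0}
  force: 50

```text
clock: 0.7
tcp_pos: [0.2635, 0.329, 0.2503]
eef_rot: [0.0, 0.163, 0.987, -0.0]
force: [-0.0, 0.7, 0.0]
grip_width: 0.0853
```

>>> arm_command:
  deltas:
    - {"dx":-0.3,"dy":-0.26,"dz":0,"wx":0,"wy":0,"wz":0,"jaw":0}
    - {"dx":-0.6,"dy":-0.52,"dz":0,"wx":0,"wy":0,"wz":0,"jaw":0}
    - {"dx":-0.96,"dy":-0.85,"dz":0,"wx":0,"wy":0,"wz":0,"jaw":0}
    - {"dx":-0.96,"dy":-0.85,"dz":0,"wx":0,"wy":0,"wz":0,"jaw":0}

```text
clock: 1.2
tcp_pos: [0.36, 0.1629, 0.2501]
eef_rot: [0.0, 0.163, 0.987, -0.0]
force: [-1.2, 1.3, 0.2]
grip_width: 0.0853
```

>>> arm_command:
  deltas:
    - {"dx":-0.3,"dy":-0.26,"dz":0,"wx":0,"wy":0,"wz":0,"jaw":0}
    - {"dx":-0.6,"dy":-0.52,"dz":0,"wx":0,"wy":0,"wz":0,"jaw":0}
    - {"dx":-0.96,"dy":-0.85,"dz":0,"wx":0,"wy":0,"wz":0,"jaw":0}
    - {"dx":-0.96,"dy":-0.85,"dz":0,"wx":0,"wy":0,"wz":0,"jaw":0}
    - {"dx":-0.96,"dy":-0.85,"dz":0,"wx":0,"wy":0,"wz":0,"jaw":0}

```text
clock: 1.82
tcp_pos: [0.4549, -0.0006, 0.2499]
eef_rot: [-0.001, 0.16, 0.987, 0.001]
force: [-0.2, 0.6, 1.1]
grip_width: 0.0853
```

Run:
```python
from h import *
go([.455,-.001,.074]);print(get_state()['eef_rot'],get_state()['joints'])
shot('top','top2.png');shot('side','side2.png')
```

```text
tcp [ 0.4549 -0.0006  0.2499] shares [-0.003 -0.003  1.173]
[-7.41671832e-04  1.60200026e-01  9.87084157e-01  5.18954170e-04] [-1.49633051e-01 -1.32462913e-01 -7.61575322e-02  1.62857327e+00
  1.05454486e-03  1.72152891e-01]
```

View pics/side2.png

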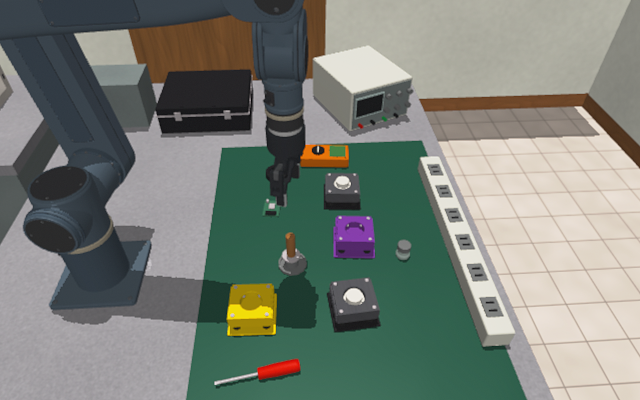

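The gripper is above the stick, with the fingers at about (280,185) and the stick at (291,245). Descending now.

>>> arm_command:
  deltas:
    - {"dx":0,"dy":0,"dz":0.35,"wx":0,"wy":0,"wz":0,"jaw":0}
    - {"dx":0,"dy":0,"dz":0.7,"wx":0,"wy":0,"wz":0,"jaw":0}
    - {"dx":0,"dy":0,"dz":0.8,"wx":0,"wy":0,"wz":0,"jaw":0}
    - {"dx":0,"dy":0,"dz":0.8,"wx":0,"wy":0,"wz":0,"jaw":0}

```text
clock: 2.42
tcp_pos: [0.4542, -0.0003, 0.1302]
eef_rot: [-0.001, 0.159, 0.987, 0.0]
force: [0.7, -0.4, 0.5]
grip_width: 0.0854
```

>>> arm_command:
  deltas:
    - {"dx":0,"dy":0,"dz":0.1,"wx":0,"wy":0,"wz":0,"jaw":0}
    - {"dx":0,"dy":0,"dz":0.2,"wx":0,"wy":0,"wz":0,"jaw":0}
    - {"dx":0,"dy":0,"dz":0.3,"wx":0,"wy":0,"wz":0,"jaw":0}
    - {"dx":0,"dy":0,"dz":0.37,"wx":0,"wy":0,"wz":0,"jaw":0}
    - {"dx":0,"dy":0,"dz":0.37,"wx":0,"wy":0,"wz":0,"jaw":0}

```text
clock: 3.05
tcp_pos: [0.4538, -0.0014, 0.0734]
eef_rot: [-0.001, 0.16, 0.987, -0.0]
force: [0.3, -0.3, -0.1]
grip_width: 0.0853
```

Run:
```python
from h import *
go([.455,-.001,.074]);print(get_state()['force'])
a=shot('top','top3.png')['image'];b=shot('side','side3.png')['image']
f=lambda i,u,v:cv2.resize(i[v-60:v+60,u-60:u+60],(400,400),interpolation=2)
cv2.imwrite('pics/c3.png',np.hstack([f(a,387,238),f(b,291,235)]))
```

```text
tcp [ 0.4538 -0.0014  0.0734] shares [-0.007  0.005 -0.004]
[ 0.29111245 -0.25702597 -0.07423496]
```

View pics/c3.png

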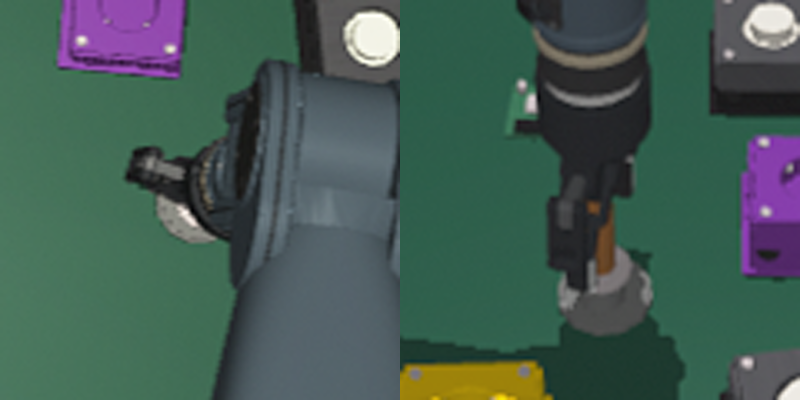

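The handle stands between the fingers and the jaws clear the collar. Closing.

>>> arm_command:
  deltas:
    - {"dx":0,"dy":0,"dz":0,"wx":0,"wy":0,"wz":0,"jaw":255}
    - {"dx":0,"dy":0,"dz":0,"wx":0,"wy":0,"wz":0,"jaw":255}
    - {"dx":0,"dy":0,"dz":0,"wx":0,"wy":0,"wz":0,"jaw":255}
    - {"dx":0,"dy":0,"dz":0,"wx":0,"wy":0,"wz":0,"jaw":255}
    - {"dx":0,"dy":0,"dz":0,"wx":0,"wy":0,"wz":0,"jaw":255}
  force: 80

```text
clock: 3.78
tcp_pos: [0.4553, -0.0014, 0.0753]
eef_rot: [0.0, 0.16, 0.987, 0.0]
force: [-0.2, -0.1, 2.3]
grip_width: 0.0207
```

>>> arm_command:
  deltas:
    - {"dx":0,"dy":0,"dz":0,"wx":0,"wy":0,"wz":0,"jaw":255}
    - {"dx":0,"dy":0,"dz":0,"wx":0,"wy":0,"wz":0,"jaw":255}
    - {"dx":0,"dy":0,"dz":0,"wx":0,"wy":0,"wz":0,"jaw":255}

```text
clock: 4.15
tcp_pos: [0.4553, -0.0014, 0.0752]
eef_rot: [0.0, 0.16, 0.987, 0.0]
force: [0.2, 0.9, 3.9]
grip_width: 0.0199
```

>>> arm_command:
  deltas:
    - {"dx":0,"dy":0,"dz":-0.1,"wx":0,"wy":0,"wz":0,"jaw":255}
    - {"dx":0,"dy":0,"dz":-0.3,"wx":0,"wy":0,"wz":0,"jaw":255}
    - {"dx":0,"dy":0,"dz":-0.55,"wx":0,"wy":0,"wz":0,"jaw":255}
    - {"dx":0,"dy":0,"dz":-0.8,"wx":0,"wy":0,"wz":0,"jaw":255}
    - {"dx":0,"dy":0,"dz":-0.8,"wx":0,"wy":0,"wz":0,"jaw":255}

```text
clock: 4.78
tcp_pos: [0.4567, -0.0019, 0.1985]
eef_rot: [0.003, 0.16, 0.987, -0.0]
force: [0.6, -0.5, -1.9]
grip_width: 0.0204
```

Run:
```python
from h import *
go([.6043,.2366,.16]);print(get_state()['force'],get_state()['grip_width'])
c=shot('side','side4.png');b=c['image'];P=pts(c)
cv2.imwrite('pics/c4.png',cv2.resize(b[60:300,180:420],(600,600),interpolation=2))
```

```text
tcp [ 0.4567 -0.0019  0.1985] shares [-0.429  1.819  0.261]
[ 0.59661081 -0.50903427 -1.93018259] 0.02036006284634786
```

View pics/c4.png

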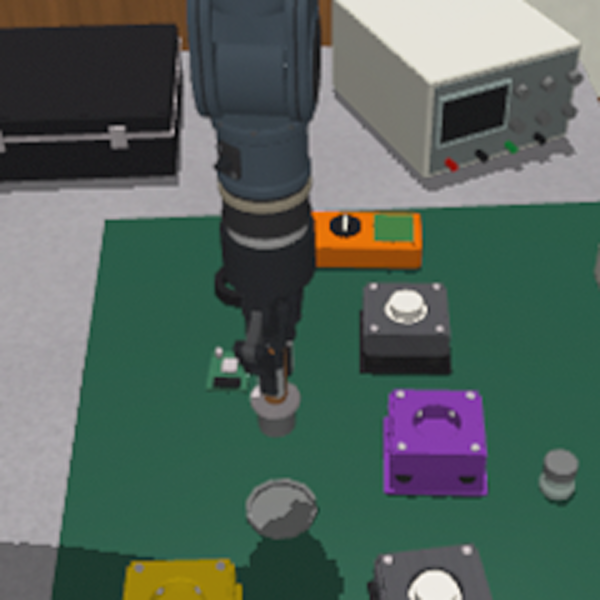

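The stick is lifted and hangs upright, foot at about (277,415) in the crop. The dish at (282,508) is now empty. I'll measure the dish centre and where the foot is relative to the TCP.

Run:
```python
from h import *
c=dict(np.load('pics/side4.npz'));P=pts(c);im=c['image'].astype(int);b,g,r=im[...,0],im[...,1],im[...,2]
v,u=np.mgrid[:400,:640]
w=(u>270)&(u<320)&(v>245)&(v<280)&(abs(r-g)<18)&(P[...,2]>.002)&(P[...,2]<.02)
q=P[w];print('dish',len(q),(q.min(0)+q.max(0))/2,np.ptp(q,axis=0))
fl=q[abs(q[:,2]-.004)<.0015];print('floor',len(fl),(fl.min(0)+fl.max(0))/2,np.ptp(fl,axis=0))
# foot: pixels around
for vv in range(205,240,3):
    row=[(uu,P[vv,uu].round(4)) for uu in range(270,310) if .1<P[vv,uu,2]<.2 and abs(P[vv,uu,1])<.04]
    if row:
        q=np.array([x[1] for x in row]);print(vv,row[0][0],row[-1][0],'x',q[:,0].min(),q[:,0].max(),'y',q[:,1].min(),q[:,1].max(),'z',q[:,2].mean().round(4))
```

```text
dish 452 [4.57090417e-01 1.04545412e-04 7.73937540e-03] [0.06680819 0.07388906 0.01146227]
floor 240 [0.45467029 0.00078433 0.00399849] [0.06196793 0.07252948 0.00296359]
205 295 297 x 0.4687 0.4731 y 0.0036 0.0088 z 0.1959
208 294 297 x 0.4662 0.4729 y -0.0047 0.0115 z 0.19
211 294 294 x 0.4659 0.4659 y -0.0047 -0.0047 z 0.1888
214 284 297 x 0.4442 0.4725 y -0.0241 0.0146 z 0.1859
217 281 299 x 0.4364 0.4766 y -0.0274 0.0063 z 0.1767
220 281 299 x 0.4362 0.4762 y -0.013 -0.0014 z 0.1644
223 281 299 x 0.436 0.476 y -0.0179 -0.0083 z 0.1612
226 283 297 x 0.4398 0.4713 y -0.0243 -0.0038 z 0.1567
229 284 297 x 0.4418 0.4711 y -0.0196 -0.0095 z 0.1429
232 285 296 x 0.4437 0.4685 y -0.0189 -0.0119 z 0.1335
```

>>> arm_command:
  deltas:
    - {"dx":-0.03,"dy":0.13,"dz":0,"wx":0,"wy":0,"wz":0,"jaw":255}
    - {"dx":-0.09,"dy":0.38,"dz":0,"wx":0,"wy":0,"wz":0,"jaw":255}
    - {"dx":-0.15,"dy":0.64,"dz":0,"wx":0,"wy":0,"wz":0,"jaw":255}
    - {"dx":-0.21,"dy":0.91,"dz":0,"wx":0,"wy":0,"wz":0,"jaw":255}

```text
clock: 5.32
tcp_pos: [0.5271, 0.1188, 0.1922]
eef_rot: [-0.002, 0.16, 0.987, -0.001]
force: [0.5, 0.1, -0.8]
grip_width: 0.0205
```

>>> arm_command:
  deltas:
    - {"dx":-0.06,"dy":0.26,"dz":0,"wx":0,"wy":0,"wz":0,"jaw":255}
    - {"dx":-0.12,"dy":0.52,"dz":0,"wx":0,"wy":0,"wz":0,"jaw":255}
    - {"dx":-0.18,"dy":0.75,"dz":0,"wx":0,"wy":0,"wz":0,"jaw":255}
    - {"dx":-0.22,"dy":0.91,"dz":0,"wx":0,"wy":0,"wz":0,"jaw":255}
    - {"dx":-0.22,"dy":0.91,"dz":0,"wx":0,"wy":0,"wz":0,"jaw":255}

```text
clock: 5.95
tcp_pos: [0.6015, 0.2381, 0.1912]
eef_rot: [-0.002, 0.159, 0.987, -0.001]
force: [-0.1, -1.2, -1.5]
grip_width: 0.0201
```

>>> arm_command:
  deltas:
    - {"dx":0,"dy":0,"dz":0.1,"wx":0,"wy":0,"wz":0,"jaw":255}
    - {"dx":0,"dy":0,"dz":0.2,"wx":0,"wy":0,"wz":0,"jaw":255}
    - {"dx":0,"dy":0,"dz":0.26,"wx":0,"wy":0,"wz":0,"jaw":255}
    - {"dx":0,"dy":0,"dz":0.26,"wx":0,"wy":0,"wz":0,"jaw":255}

```text
clock: 6.45
tcp_pos: [0.6013, 0.2363, 0.154]
eef_rot: [-0.001, 0.161, 0.987, -0.001]
force: [0.1, -0.3, -2.1]
grip_width: 0.0202
```

Run:
```python
from h import *
go([.6043,.2366,.145]);s=get_state();print(s['force'],s['moment'],s['grip_width'],s['eef_rot'],s['joints'])
a=shot('top','top5.png')['image'];b=shot('side','side5.png')['image']
f=lambda i,u,v:cv2.resize(i[v-50:v+50,u-50:u+50],(400,400),interpolation=2)
cv2.imwrite('pics/c5.png',np.hstack([f(a,301,184),f(b,342,170)]))
```

```text
tcp [0.6013 0.2363 0.154 ] shares [-0.019  0.008  0.06 ]
[ 0.12436555 -0.30077693 -2.0684044 ] [-0.02626474 -0.02893393 -0.02886303] 0.020179912754277843 [-1.47688546e-03  1.60519675e-01  9.87031282e-01 -7.07939961e-04] [ 2.70804656e-01  3.68886835e-01  2.79895500e-01  1.48508022e+00
 -4.90230182e-05  5.93239439e-01]
```

View pics/c5.png

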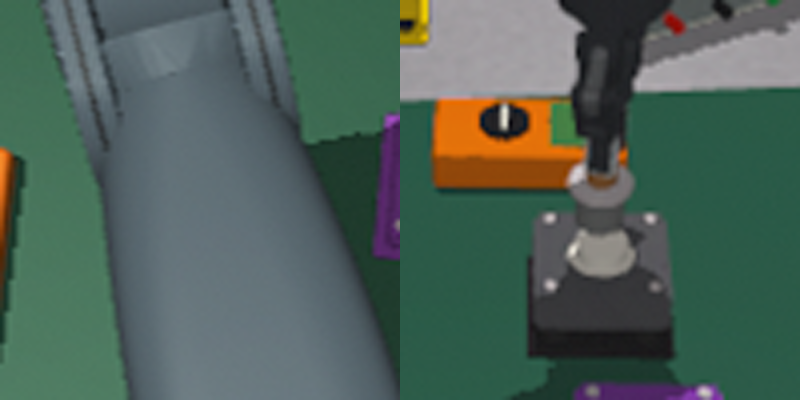

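Side picture: the foot, about (598,212) in the crop, is just above the cap, about (602,250), and nearly centred. I'll shift +3 mm in x and come close.

>>> arm_command:
  deltas:
    - {"dx":-0.02,"dy":0.005,"dz":0.02,"wx":0,"wy":0,"wz":0,"jaw":255}
    - {"dx":-0.02,"dy":0.005,"dz":0.05,"wx":0,"wy":0,"wz":0,"jaw":255}
    - {"dx":-0.02,"dy":0.005,"dz":0.07,"wx":0,"wy":0,"wz":0,"jaw":255}
    - {"dx":-0.02,"dy":0.005,"dz":0.07,"wx":0,"wy":0,"wz":0,"jaw":255}

```text
clock: 7.05
tcp_pos: [0.6052, 0.2369, 0.1447]
eef_rot: [-0.001, 0.16, 0.987, -0.0]
force: [-0.4, 0.4, -2.0]
grip_width: 0.0203
```

Run:
```python
from h import *
go([.6043,.2366,.136]);s=get_state();print(s['force'],s['eef_rot'])
c=shot('side','side6.png');b=c['image'];P=pts(c)
cv2.imwrite('pics/c6.png',cv2.resize(b[130:210,302:382],(560,560),interpolation=2))
for vv in range(166,186,2):
    q=np.array([P[vv,uu] for uu in range(325,360) if P[vv,uu,2]>.062])
    if len(q): print(vv,len(q),'x',q[:,0].min().round(4),q[:,0].max().round(4),'y',q[:,1].min().round(4),'z',q[:,2].mean().round(4))
```

```text
tcp [0.6052 0.2369 0.1447] shares [ 0.005 -0.003  0.058]
[-0.40784418  0.44325061 -2.00878575] [-5.19586348e-04  1.60174531e-01  9.87088550e-01 -2.11553696e-04]
166 15 x 0.4629 0.6249 y -0.7217 z 0.1703
168 16 x 0.5852 0.6262 y 0.2233 z 0.1119
170 16 x 0.5844 0.625 y 0.2258 z 0.1076
172 14 x 0.5867 0.6216 y 0.2175 z 0.1077
174 12 x 0.5881 0.6173 y 0.213 z 0.102
176 12 x 0.5886 0.6171 y 0.2173 z 0.0912
178 12 x 0.5885 0.6181 y 0.2156 z 0.0837
180 12 x 0.5871 0.6201 y 0.2208 z 0.0748
182 12 x 0.5889 0.6195 y 0.2277 z 0.0639
184 6 x 0.5911 0.613 y 0.221 z 0.0634
```

View pics/c6.png

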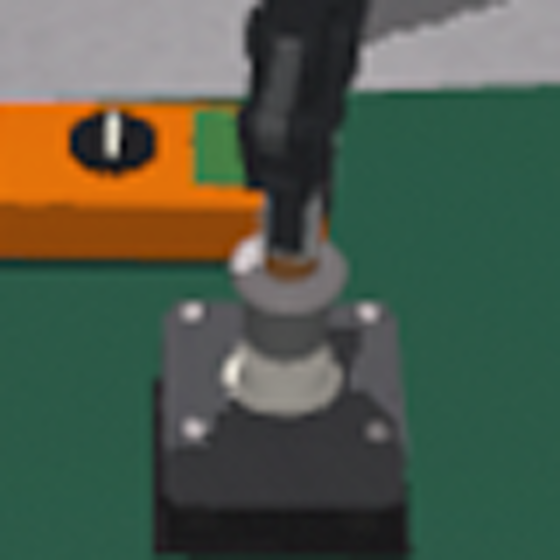

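The foot is centred on the cap to within about 2 mm. Approaching contact slowly.

>>> arm_command:
  deltas:
    - {"dx":0,"dy":0,"dz":0.01,"wx":0,"wy":0,"wz":0,"jaw":255}
    - {"dx":0,"dy":0,"dz":0.02,"wx":0,"wy":0,"wz":0,"jaw":255}
    - {"dx":0,"dy":0,"dz":0.03,"wx":0,"wy":0,"wz":0,"jaw":255}
    - {"dx":0,"dy":0,"dz":0.04,"wx":0,"wy":0,"wz":0,"jaw":255}
    - {"dx":0,"dy":0,"dz":0.04,"wx":0,"wy":0,"wz":0,"jaw":255}

```text
clock: 7.72
tcp_pos: [0.6054, 0.2368, 0.1391]
eef_rot: [-0.0, 0.16, 0.987, -0.0]
force: [-0.3, 0.2, -2.7]
grip_width: 0.0201
```

>>> arm_command:
  deltas:
    - {"dx":0,"dy":0,"dz":0.005,"wx":0,"wy":0,"wz":0,"jaw":255}
    - {"dx":0,"dy":0,"dz":0.009,"wx":0,"wy":0,"wz":0,"jaw":255}
    - {"dx":0,"dy":0,"dz":0.013,"wx":0,"wy":0,"wz":0,"jaw":255}
    - {"dx":0,"dy":0,"dz":0.017,"wx":0,"wy":0,"wz":0,"jaw":255}
    - {"dx":0,"dy":0,"dz":0.02,"wx":0,"wy":0,"wz":0,"jaw":255}

```text
clock: 8.35
tcp_pos: [0.6055, 0.2369, 0.1363]
eef_rot: [0.0, 0.16, 0.987, -0.0]
force: [1.0, -0.1, -1.4]
grip_width: 0.0207
```

>>> arm_command:
  deltas:
    - {"dx":0,"dy":0,"dz":0.003,"wx":0,"wy":0,"wz":0,"jaw":255}
    - {"dx":0,"dy":0,"dz":0.006,"wx":0,"wy":0,"wz":0,"jaw":255}
    - {"dx":0,"dy":0,"dz":0.009,"wx":0,"wy":0,"wz":0,"jaw":255}
    - {"dx":0,"dy":0,"dz":0.012,"wx":0,"wy":0,"wz":0,"jaw":255}
    - {"dx":0,"dy":0,"dz":0.015,"wx":0,"wy":0,"wz":0,"jaw":255}

```text
clock: 8.98
tcp_pos: [0.6057, 0.2369, 0.1345]
eef_rot: [0.0, 0.16, 0.987, 0.0]
force: [0.2, 1.0, 1.0]
grip_width: 0.0202
```

>>> arm_command:
  deltas:
    - {"dx":0,"dy":0,"dz":0.003,"wx":0,"wy":0,"wz":0,"jaw":255}
    - {"dx":0,"dy":0,"dz":0.006,"wx":0,"wy":0,"wz":0,"jaw":255}
    - {"dx":0,"dy":0,"dz":0.009,"wx":0,"wy":0,"wz":0,"jaw":255}

```text
clock: 9.35
tcp_pos: [0.6057, 0.237, 0.1332]
eef_rot: [0.0, 0.16, 0.987, 0.0]
force: [-1.2, 0.3, 2.9]
grip_width: 0.0204
```

>>> arm_command:
  deltas:
    - {"dx":0,"dy":0,"dz":0.003,"wx":0,"wy":0,"wz":0,"jaw":255}
    - {"dx":0,"dy":0,"dz":0.006,"wx":0,"wy":0,"wz":0,"jaw":255}
    - {"dx":0,"dy":0,"dz":0.009,"wx":0,"wy":0,"wz":0,"jaw":255}
    - {"dx":0,"dy":0,"dz":0.009,"wx":0,"wy":0,"wz":0,"jaw":255}

```text
clock: 9.85
tcp_pos: [0.6058, 0.237, 0.1318]
eef_rot: [0.0, 0.16, 0.987, 0.0]
force: [-0.1, -0.3, 4.2]
grip_width: 0.0202
```

>>> arm_command:
  deltas:
    - {"dx":0,"dy":0,"dz":0.003,"wx":0,"wy":0,"wz":0,"jaw":255}
    - {"dx":0,"dy":0,"dz":0.006,"wx":0,"wy":0,"wz":0,"jaw":255}
    - {"dx":0,"dy":0,"dz":0.009,"wx":0,"wy":0,"wz":0,"jaw":255}
    - {"dx":0,"dy":0,"dz":0.009,"wx":0,"wy":0,"wz":0,"jaw":255}

```text
clock: 10.35
tcp_pos: [0.6058, 0.237, 0.1307]
eef_rot: [0.0, 0.16, 0.987, 0.0]
force: [-0.9, -0.7, 6.0]
grip_width: 0.0205
```

>>> arm_command:
  deltas:
    - {"dx":0,"dy":0,"dz":0.003,"wx":0,"wy":0,"wz":0,"jaw":255}
    - {"dx":0,"dy":0,"dz":0.006,"wx":0,"wy":0,"wz":0,"jaw":255}
    - {"dx":0,"dy":0,"dz":0.009,"wx":0,"wy":0,"wz":0,"jaw":255}
    - {"dx":0,"dy":0,"dz":0.009,"wx":0,"wy":0,"wz":0,"jaw":255}

```text
clock: 10.85
tcp_pos: [0.6059, 0.237, 0.1298]
eef_rot: [0.001, 0.16, 0.987, 0.0]
force: [-1.5, -0.1, 7.1]
grip_width: 0.0201
```

>>> arm_command:
  deltas:
    - {"dx":0,"dy":0,"dz":0.003,"wx":0,"wy":0,"wz":0,"jaw":255}
    - {"dx":0,"dy":0,"dz":0.006,"wx":0,"wy":0,"wz":0,"jaw":255}
    - {"dx":0,"dy":0,"dz":0.009,"wx":0,"wy":0,"wz":0,"jaw":255}
    - {"dx":0,"dy":0,"dz":0.009,"wx":0,"wy":0,"wz":0,"jaw":255}

```text
clock: 11.35
tcp_pos: [0.6059, 0.237, 0.129]
eef_rot: [0.001, 0.16, 0.987, 0.0]
force: [-0.6, -0.5, 9.3]
grip_width: 0.0205
```

>>> arm_command:
  deltas:
    - {"dx":0,"dy":0,"dz":0.003,"wx":0,"wy":0,"wz":0,"jaw":255}
    - {"dx":0,"dy":0,"dz":0.006,"wx":0,"wy":0,"wz":0,"jaw":255}
    - {"dx":0,"dy":0,"dz":0.008,"wx":0,"wy":0,"wz":0,"jaw":255}
    - {"dx":0,"dy":0,"dz":0.008,"wx":0,"wy":0,"wz":0,"jaw":255}

```text
clock: 11.85
tcp_pos: [0.606, 0.237, 0.1282]
eef_rot: [0.001, 0.16, 0.987, 0.0]
force: [-2.6, -0.6, 9.3]
grip_width: 0.0204
```

>>> arm_command:
  deltas:
    - {"dx":0,"dy":0,"dz":0.003,"wx":0,"wy":0,"wz":0,"jaw":255}
    - {"dx":0,"dy":0,"dz":0.006,"wx":0,"wy":0,"wz":0,"jaw":255}
    - {"dx":0,"dy":0,"dz":0.006,"wx":0,"wy":0,"wz":0,"jaw":255}

```text
clock: 12.22
tcp_pos: [0.6055, 0.2369, 0.1248]
eef_rot: [-0.0, 0.16, 0.987, -0.0]
force: [-0.3, -0.4, 3.1]
grip_width: 0.0205
```

The force fell from 9.3 to 3.1 N and z dropped 3.4 mm, so that looks like the snap. I'll press on to about 15–17 N to be sure.

>>> arm_command:
  deltas:
    - {"dx":0,"dy":0,"dz":0.003,"wx":0,"wy":0,"wz":0,"jaw":255}
    - {"dx":0,"dy":0,"dz":0.006,"wx":0,"wy":0,"wz":0,"jaw":255}
    - {"dx":0,"dy":0,"dz":0.009,"wx":0,"wy":0,"wz":0,"jaw":255}
    - {"dx":0,"dy":0,"dz":0.012,"wx":0,"wy":0,"wz":0,"jaw":255}
    - {"dx":0,"dy":0,"dz":0.012,"wx":0,"wy":0,"wz":0,"jaw":255}

```text
clock: 12.85
tcp_pos: [0.6055, 0.2369, 0.1237]
eef_rot: [0.0, 0.16, 0.987, 0.0]
force: [-1.1, -0.2, 4.6]
grip_width: 0.0206
```

>>> arm_command:
  deltas:
    - {"dx":0,"dy":0,"dz":0.003,"wx":0,"wy":0,"wz":0,"jaw":255}
    - {"dx":0,"dy":0,"dz":0.006,"wx":0,"wy":0,"wz":0,"jaw":255}
    - {"dx":0,"dy":0,"dz":0.009,"wx":0,"wy":0,"wz":0,"jaw":255}
    - {"dx":0,"dy":0,"dz":0.009,"wx":0,"wy":0,"wz":0,"jaw":255}

```text
clock: 13.35
tcp_pos: [0.6056, 0.2369, 0.1229]
eef_rot: [0.0, 0.16, 0.987, 0.0]
force: [-1.7, -0.0, 6.4]
grip_width: 0.0205
```

>>> arm_command:
  deltas:
    - {"dx":0,"dy":0,"dz":0.003,"wx":0,"wy":0,"wz":0,"jaw":255}
    - {"dx":0,"dy":0,"dz":0.006,"wx":0,"wy":0,"wz":0,"jaw":255}
    - {"dx":0,"dy":0,"dz":0.009,"wx":0,"wy":0,"wz":0,"jaw":255}
    - {"dx":0,"dy":0,"dz":0.012,"wx":0,"wy":0,"wz":0,"jaw":255}
    - {"dx":0,"dy":0,"dz":0.012,"wx":0,"wy":0,"wz":0,"jaw":255}

```text
clock: 13.98
tcp_pos: [0.6056, 0.2369, 0.1218]
eef_rot: [0.001, 0.16, 0.987, 0.0]
force: [-1.6, -0.3, 8.7]
grip_width: 0.0202
```

>>> arm_command:
  deltas:
    - {"dx":0,"dy":0,"dz":0.003,"wx":0,"wy":0,"wz":0,"jaw":255}
    - {"dx":0,"dy":0,"dz":0.006,"wx":0,"wy":0,"wz":0,"jaw":255}
    - {"dx":0,"dy":0,"dz":0.009,"wx":0,"wy":0,"wz":0,"jaw":255}
    - {"dx":0,"dy":0,"dz":0.012,"wx":0,"wy":0,"wz":0,"jaw":255}
    - {"dx":0,"dy":0,"dz":0.012,"wx":0,"wy":0,"wz":0,"jaw":255}

```text
clock: 14.6
tcp_pos: [0.6057, 0.2368, 0.1207]
eef_rot: [0.001, 0.16, 0.987, 0.0]
force: [-3.4, -1.5, 10.9]
grip_width: 0.0204
```

>>> arm_command:
  deltas:
    - {"dx":0,"dy":0,"dz":0.003,"wx":0,"wy":0,"wz":0,"jaw":255}
    - {"dx":0,"dy":0,"dz":0.006,"wx":0,"wy":0,"wz":0,"jaw":255}
    - {"dx":0,"dy":0,"dz":0.009,"wx":0,"wy":0,"wz":0,"jaw":255}
    - {"dx":0,"dy":0,"dz":0.012,"wx":0,"wy":0,"wz":0,"jaw":255}
    - {"dx":0,"dy":0,"dz":0.012,"wx":0,"wy":0,"wz":0,"jaw":255}

```text
clock: 15.22
tcp_pos: [0.6057, 0.2369, 0.1196]
eef_rot: [0.001, 0.16, 0.987, 0.0]
force: [-3.9, -1.6, 12.3]
grip_width: 0.0207
```

>>> arm_command:
  deltas:
    - {"dx":0,"dy":0,"dz":0.003,"wx":0,"wy":0,"wz":0,"jaw":255}
    - {"dx":0,"dy":0,"dz":0.006,"wx":0,"wy":0,"wz":0,"jaw":255}
    - {"dx":0,"dy":0,"dz":0.009,"wx":0,"wy":0,"wz":0,"jaw":255}
    - {"dx":0,"dy":0,"dz":0.012,"wx":0,"wy":0,"wz":0,"jaw":255}
    - {"dx":0,"dy":0,"dz":0.012,"wx":0,"wy":0,"wz":0,"jaw":255}

```text
clock: 15.85
tcp_pos: [0.6058, 0.2369, 0.1187]
eef_rot: [0.001, 0.16, 0.987, 0.0]
force: [-4.6, -1.0, 14.7]
grip_width: 0.0203
```

Net press is about 16.7 N with no second snap. Releasing gently and lifting.

>>> arm_command:
  deltas:
    - {"dx":0,"dy":0,"dz":-0.02,"wx":0,"wy":0,"wz":0,"jaw":255}
    - {"dx":0,"dy":0,"dz":-0.04,"wx":0,"wy":0,"wz":0,"jaw":255}
    - {"dx":0,"dy":0,"dz":-0.07,"wx":0,"wy":0,"wz":0,"jaw":255}
    - {"dx":0,"dy":0,"dz":-0.11,"wx":0,"wy":0,"wz":0,"jaw":255}
    - {"dx":0,"dy":0,"dz":-0.16,"wx":0,"wy":0,"wz":0,"jaw":255}

```text
clock: 16.48
tcp_pos: [0.6046, 0.2366, 0.1373]
eef_rot: [-0.001, 0.16, 0.987, -0.001]
force: [0.3, -0.3, -1.6]
grip_width: 0.0204
```

>>> arm_command:
  deltas:
    - {"dx":0,"dy":0,"dz":-0.1,"wx":0,"wy":0,"wz":0,"jaw":255}
    - {"dx":0,"dy":0,"dz":-0.25,"wx":0,"wy":0,"wz":0,"jaw":255}
    - {"dx":0,"dy":0,"dz":-0.4,"wx":0,"wy":0,"wz":0,"jaw":255}
    - {"dx":0,"dy":0,"dz":-0.4,"wx":0,"wy":0,"wz":0,"jaw":255}

```text
clock: 16.98
tcp_pos: [0.6072, 0.2374, 0.2025]
eef_rot: [0.003, 0.16, 0.987, 0.001]
force: [-0.6, 0.3, -2.0]
grip_width: 0.0202
```

Run:
```python
from h import *
go([.455,0,.2]);s=get_state();print(s['force'],s['grip_width'],s['eef_rot'])
c=shot('side','side7.png');P=pts(c);im=c['image'];cv2.imwrite('pics/c7.png',cv2.resize(im[100:220,282:402],(600,600),interpolation=2))
b=im.astype(int).min(-1);m=np.zeros(b.shape,bool);m[170:200,325:360]=1
for z0,z1 in((.045,.0535),(.0535,.059),(.059,.062),(.062,.068)):
    w=m&(b>125)&(P[...,2]>z0)&(P[...,2]<=z1);print(z0,w.sum(),P[w].mean(0) if w.any() else '')
```

```text
tcp [0.6072 0.2374 0.2025] shares [ 0.462 -1.822  0.008]
[-0.6087421   0.29314095 -2.03739803] 0.020210340507029457 [0.0027974  0.16022395 0.98707585 0.00131541]
0.045 31 [0.59568127 0.23951182 0.05114172]
0.0535 96 [0.60143723 0.23914145 0.055462  ]
0.059 1 [0.64416816 0.26792684 0.05960808]
0.062 0
```

View pics/c7.png

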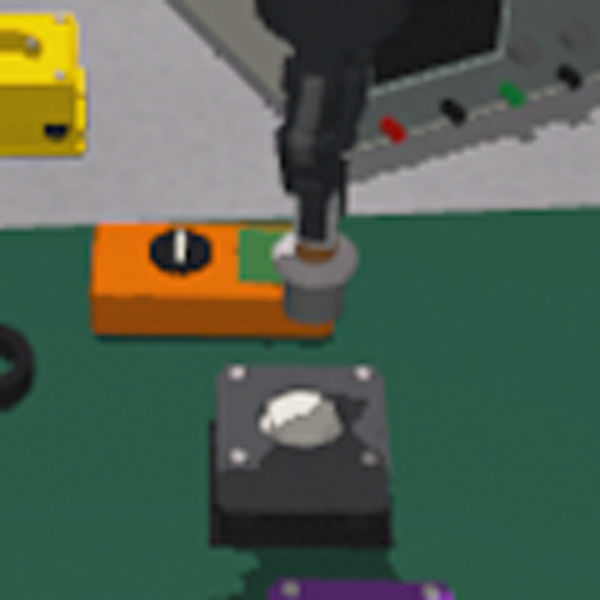

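The cap, about (300,417) in the crop, now sits low with its top at z≈0.0555, level with the finished one. The stick is still held. Returning to the dish.

>>> arm_command:
  deltas:
    - {"dx":0.03,"dy":-0.13,"dz":0,"wx":0,"wy":0,"wz":0,"jaw":255}
    - {"dx":0.09,"dy":-0.38,"dz":0,"wx":0,"wy":0,"wz":0,"jaw":255}
    - {"dx":0.16,"dy":-0.64,"dz":0,"wx":0,"wy":0,"wz":0,"jaw":255}
    - {"dx":0.23,"dy":-0.91,"dz":0,"wx":0,"wy":0,"wz":0,"jaw":255}

```text
clock: 17.52
tcp_pos: [0.5281, 0.1173, 0.1972]
eef_rot: [-0.001, 0.16, 0.987, -0.0]
force: [0.1, -0.5, -0.4]
grip_width: 0.0202
```

>>> arm_command:
  deltas:
    - {"dx":0.06,"dy":-0.26,"dz":0,"wx":0,"wy":0,"wz":0,"jaw":255}
    - {"dx":0.12,"dy":-0.52,"dz":0,"wx":0,"wy":0,"wz":0,"jaw":255}
    - {"dx":0.19,"dy":-0.75,"dz":0,"wx":0,"wy":0,"wz":0,"jaw":255}
    - {"dx":0.22,"dy":-0.91,"dz":0,"wx":0,"wy":0,"wz":0,"jaw":255}
    - {"dx":0.22,"dy":-0.91,"dz":0,"wx":0,"wy":0,"wz":0,"jaw":255}

```text
clock: 18.15
tcp_pos: [0.4539, -0.0017, 0.1977]
eef_rot: [-0.001, 0.162, 0.987, -0.0]
force: [-0.0, 0.1, -1.4]
grip_width: 0.0203
```

>>> arm_command:
  deltas:
    - {"dx":0,"dy":0,"dz":0.15,"wx":0,"wy":0,"wz":0,"jaw":255}
    - {"dx":0,"dy":0,"dz":0.35,"wx":0,"wy":0,"wz":0,"jaw":255}
    - {"dx":0,"dy":0,"dz":0.55,"wx":0,"wy":0,"wz":0,"jaw":255}
    - {"dx":0,"dy":0,"dz":0.6,"wx":0,"wy":0,"wz":0,"jaw":255}
    - {"dx":0,"dy":0,"dz":0.6,"wx":0,"wy":0,"wz":0,"jaw":255}

```text
clock: 18.77
tcp_pos: [0.4548, -0.0002, 0.1084]
eef_rot: [-0.001, 0.16, 0.987, 0.0]
force: [0.5, 0.1, -0.8]
grip_width: 0.0202
```

Run:
```python
from h import *
go([.455,0,.0755]);s=get_state();print(s['force'],s['grip_width'],s['eef_rot'])
c=shot('side','side8.png');P=pts(c);im=c['image'];cv2.imwrite('pics/c8.png',cv2.resize(im[180:290,236:346],(600,600),interpolation=2))
```

```text
tcp [ 4.548e-01 -2.000e-04  1.084e-01] shares [-0.001  0.002  0.219]
[ 0.48251125  0.1397076  -0.81930876] 0.020217824019429852 [-7.35232037e-04  1.59892163e-01  9.87134206e-01  1.19362063e-04]
```

View pics/c8.png

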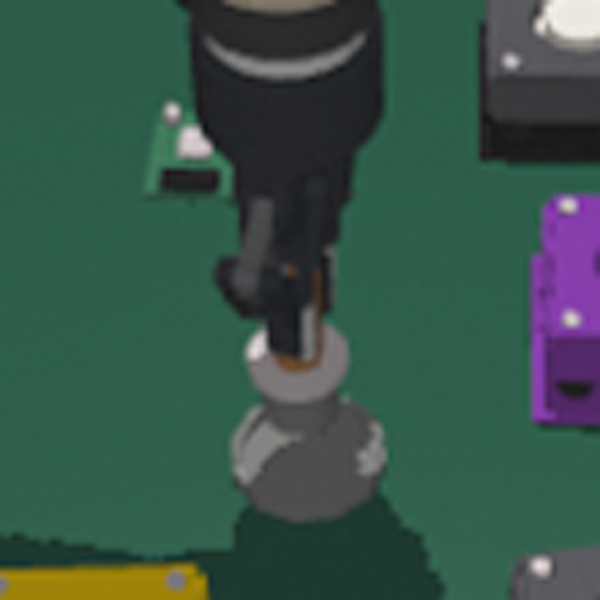

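The stick hangs over the dish: foot at (300,405) and dish at (308,455) in the crop. Lowering.

>>> arm_command:
  deltas:
    - {"dx":0,"dy":0,"dz":0.08,"wx":0,"wy":0,"wz":0,"jaw":255}
    - {"dx":0,"dy":0,"dz":0.14,"wx":0,"wy":0,"wz":0,"jaw":255}
    - {"dx":0,"dy":0,"dz":0.18,"wx":0,"wy":0,"wz":0,"jaw":255}
    - {"dx":0,"dy":0,"dz":0.19,"wx":0,"wy":0,"wz":0,"jaw":255}
    - {"dx":0,"dy":0,"dz":0.19,"wx":0,"wy":0,"wz":0,"jaw":255}

```text
clock: 19.45
tcp_pos: [0.4551, -0.0008, 0.0803]
eef_rot: [-0.0, 0.16, 0.987, -0.0]
force: [0.1, 0.0, -1.6]
grip_width: 0.0203
```

>>> arm_command:
  deltas:
    - {"dx":0,"dy":0,"dz":0.008,"wx":0,"wy":0,"wz":0,"jaw":255}
    - {"dx":0,"dy":0,"dz":0.016,"wx":0,"wy":0,"wz":0,"jaw":255}
    - {"dx":0,"dy":0,"dz":0.024,"wx":0,"wy":0,"wz":0,"jaw":255}
    - {"dx":0,"dy":0,"dz":0.024,"wx":0,"wy":0,"wz":0,"jaw":255}

```text
clock: 19.95
tcp_pos: [0.4551, -0.0007, 0.0767]
eef_rot: [-0.0, 0.16, 0.987, 0.0]
force: [0.4, 0.9, -2.0]
grip_width: 0.0203
```

>>> arm_command:
  deltas:
    - {"dx":0,"dy":0,"dz":0.004,"wx":0,"wy":0,"wz":0,"jaw":255}
    - {"dx":0,"dy":0,"dz":0.008,"wx":0,"wy":0,"wz":0,"jaw":255}
    - {"dx":0,"dy":0,"dz":0.01,"wx":0,"wy":0,"wz":0,"jaw":255}
    - {"dx":0,"dy":0,"dz":0.01,"wx":0,"wy":0,"wz":0,"jaw":255}

```text
clock: 20.45
tcp_pos: [0.4552, -0.0008, 0.0753]
eef_rot: [0.0, 0.16, 0.987, -0.0]
force: [-1.0, -0.1, -1.3]
grip_width: 0.0207
```

>>> arm_command:
  deltas:
    - {"dx":0,"dy":0,"dz":0.004,"wx":0,"wy":0,"wz":0,"jaw":255}
    - {"dx":0,"dy":0,"dz":0.008,"wx":0,"wy":0,"wz":0,"jaw":255}
    - {"dx":0,"dy":0,"dz":0.008,"wx":0,"wy":0,"wz":0,"jaw":255}

```text
clock: 20.82
tcp_pos: [0.4553, -0.0008, 0.0753]
eef_rot: [0.0, 0.16, 0.987, -0.0]
force: [-3.1, -0.4, 5.3]
grip_width: 0.0207
```

The foot is on the dish floor. Relaxing slightly, then opening.

>>> arm_command:
  deltas:
    - {"dx":0,"dy":0,"dz":-0.005,"wx":0,"wy":0,"wz":0,"jaw":255}
    - {"dx":0,"dy":0,"dz":-0.005,"wx":0,"wy":0,"wz":0,"jaw":175}
    - {"dx":0,"dy":0,"dz":-0.005,"wx":0,"wy":0,"wz":0,"jaw":165}
    - {"dx":0,"dy":0,"dz":-0.005,"wx":0,"wy":0,"wz":0,"jaw":150}
    - {"dx":0,"dy":0,"dz":-0.005,"wx":0,"wy":0,"wz":0,"jaw":120}
  force: 20

```text
clock: 21.45
tcp_pos: [0.4552, -0.0007, 0.0747]
eef_rot: [-0.0, 0.16, 0.987, 0.0]
force: [0.3, -0.4, 0.1]
grip_width: 0.0454
```

>>> arm_command:
  deltas:
    - {"dx":0,"dy":0,"dz":0,"wx":0,"wy":0,"wz":0,"jaw":60}
    - {"dx":0,"dy":0,"dz":0,"wx":0,"wy":0,"wz":0,"jaw":0}
    - {"dx":0,"dy":0,"dz":0,"wx":0,"wy":0,"wz":0,"jaw":0}
    - {"dx":0,"dy":0,"dz":0,"wx":0,"wy":0,"wz":0,"jaw":0}
    - {"dx":0,"dy":0,"dz":0,"wx":0,"wy":0,"wz":0,"jaw":0}

```text
clock: 22.08
tcp_pos: [0.4551, -0.0007, 0.0748]
eef_rot: [0.0, 0.16, 0.987, 0.0]
force: [-1.2, 0.5, 0.2]
grip_width: 0.0852
```

Run:
```python
from h import *
s=get_state();print(s['tcp_pos'],s['force'],s['grip_width'])
c=shot('side','side9.png');im=c['image'];cv2.imwrite('pics/c9.png',cv2.resize(im[180:290,236:346],(600,600),interpolation=2))
```

```text
[ 0.45513371 -0.00074039  0.07481594] [-1.15339536  0.50885001  0.17034751] 0.08519096969521625
```

View pics/c9.png

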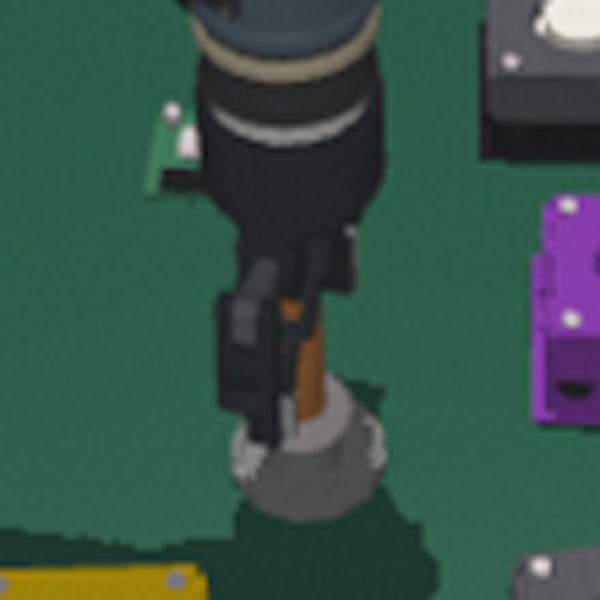

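The stick stands upright in the dish between the open fingers. Retreating straight up, then aside for a last look.

>>> arm_command:
  deltas:
    - {"dx":0,"dy":0,"dz":-0.15,"wx":0,"wy":0,"wz":0,"jaw":0}
    - {"dx":0,"dy":0,"dz":-0.4,"wx":0,"wy":0,"wz":0,"jaw":0}
    - {"dx":0,"dy":0,"dz":-0.7,"wx":0,"wy":0,"wz":0,"jaw":0}
    - {"dx":0,"dy":0,"dz":-1,"wx":0,"wy":0,"wz":0,"jaw":0}
    - {"dx":0,"dy":0,"dz":-1,"wx":0,"wy":0,"wz":0,"jaw":0}

```text
clock: 22.75
tcp_pos: [0.4577, -0.0011, 0.2296]
eef_rot: [0.005, 0.16, 0.987, 0.0]
force: [0.7, -1.0, -0.1]
grip_width: 0.0856
```

>>> arm_command:
  deltas:
    - {"dx":0.3,"dy":0.26,"dz":-0.1,"wx":0,"wy":0,"wz":0,"jaw":0}
    - {"dx":0.6,"dy":0.52,"dz":-0.2,"wx":0,"wy":0,"wz":0,"jaw":0}
    - {"dx":0.96,"dy":0.85,"dz":-0.2,"wx":0,"wy":0,"wz":0,"jaw":0}
    - {"dx":0.96,"dy":0.85,"dz":-0.2,"wx":0,"wy":0,"wz":0,"jaw":0}

```text
clock: 23.25
tcp_pos: [0.3568, 0.1681, 0.2542]
eef_rot: [-0.001, 0.157, 0.988, 0.0]
force: [1.3, -0.2, 0.2]
grip_width: 0.0855
```

>>> arm_command:
  deltas:
    - {"dx":0.3,"dy":0.26,"dz":0,"wx":0,"wy":0,"wz":0,"jaw":0}
    - {"dx":0.6,"dy":0.52,"dz":0,"wx":0,"wy":0,"wz":0,"jaw":0}
    - {"dx":0.96,"dy":0.85,"dz":0,"wx":0,"wy":0,"wz":0,"jaw":0}
    - {"dx":0.96,"dy":0.85,"dz":0,"wx":0,"wy":0,"wz":0,"jaw":0}

```text
clock: 23.75
tcp_pos: [0.2609, 0.334, 0.2535]
eef_rot: [-0.001, 0.158, 0.987, -0.001]
force: [0.1, 0.1, -0.2]
grip_width: 0.0855
```

Run:
```python
from h import *
s=get_state();print(s['clock'],s['tcp_pos'])
t=shot('top','top10.png');c=shot('side','side10.png')
f=lambda i,u,v:cv2.resize(i[v-40:v+40,u-40:u+40],(390,290),interpolation=2)
cv2.imwrite('pics/c10.png',np.vstack([np.hstack([f(t['image'],301,184),f(t['image'],387,238)]),np.hstack([f(c['image'],342,183),f(c['image'],291,245)])]))
for n,c,(ua,va),(us,vs) in(('top',t,(301,184),(387,238)),('side',c,(342,183),(291,245))):
    P=pts(c);im=c['image'].astype(int);b,r=im[...,0],im[...,2]
    m=np.zeros(b.shape,bool);m[va-12:va+12,ua-12:ua+12]=1
    w=m&(im.min(-1)>140);z=P[w][:,2];print(n,'cap',P[w].mean(0),np.percentile(z,[20,50,80,98]))
    m[:]=0;m[vs-25:vs+25,us-25:us+25]=1
    w=m&(r>b+40)&(P[...,2]>.1)&(P[...,2]<.12);print('stick top',P[w].mean(0))
    old=np.load(f'pics/{n}0.npz')['image'].astype(int);d=(abs(im-old).max(-1)>60).astype(np.uint8)*255;cv2.imwrite(f'pics/d_{n}.png',d)
cv2.imwrite('pics/full10.png',cv2.resize(np.hstack([t['image'],c['image']]),(800,250)))
```

```text
23.75 [0.26091068 0.33400771 0.25345803]
top cap [0.60146013 0.23752753 0.06216856] [0.04395967 0.053471   0.05672865 0.06033375]
stick top [4.55102193e-01 2.26615302e-04 1.04275059e-01]
side cap [0.60323841 0.23906159 0.05413814] [0.05317312 0.05482086 0.05641539 0.05845881]
stick top [ 0.45444186 -0.00248819  0.1053568 ]
```

View pics/c10.png

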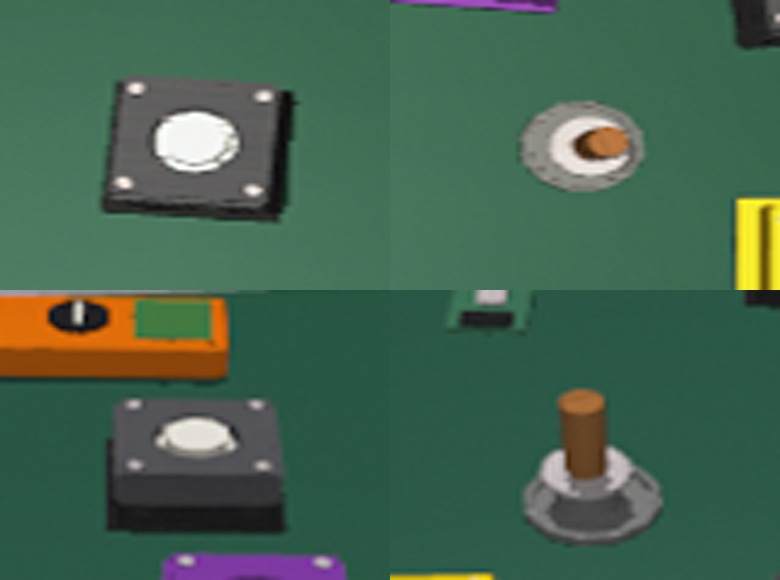

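View pics/side10.png

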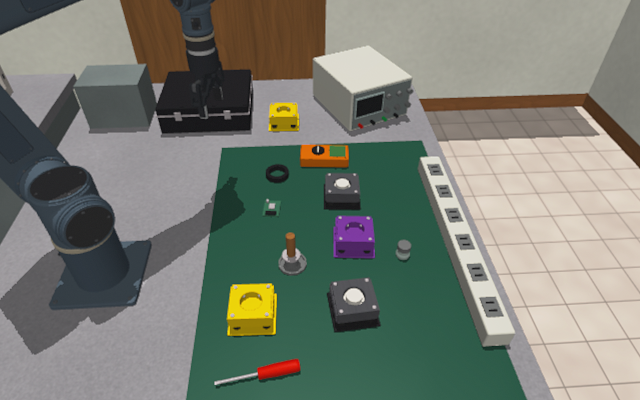

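Run:
```python
from h import *
for n,A,B in(('top',(301,184),(437,190)),('side',(342,183),(354,297))):
    c=np.load(f'pics/{n}10.npz');P=pts(c);m0=c['image'].min(-1)>140
    for k,(u,v) in(('A',A),('B',B)):
        m=np.zeros(m0.shape,bool);m[v-13:v+13,u-13:u+13]=1
        q=P[m&m0&(abs(P[...,2]-.056)<.004)];ctr=[.6043,.2366] if k=='A' else [.589,-.1405]
        q=q[np.hypot(*(q[:,:2]-ctr).T)<.017]
        s=np.linalg.lstsq(np.c_[q[:,:2]-ctr,np.ones(len(q))],q[:,2],rcond=None)[0];print(n,k,len(q),'slope',s[:2].round(3),'z',s[2].round(4))
close_job()
```

```text
top A 104 slope [-0.017  0.026] z 0.0557
top B 102 slope [ 0.    -0.009] z 0.0556
side A 76 slope [-0.018 -0.006] z 0.0555
side B 155 slope [ 0.023 -0.013] z 0.0559
the job is handed in; nothing more can be done
```

The proud cap is snapped home and the stick is back upright in its dish. I handed the job in at about 24 s of the 48 s allowed.

- **Press:** I pressed the cap with the stick's foot in small steps. It snapped with about 11–12 N on the cap: the force fell and the tool dropped 3.4 mm. I then went on to about 17 N and saw no second snap. The force was read only at the end of each step, so short peaks between readings were not seen. All readings stayed well under 25 N.
- **Cap:** its top now measures 55.5–55.7 mm above the bench (home is 56 mm). The finished cap measures 55.6–55.9 mm. It looks level within the measuring noise: the two cameras' slope fits were all below 0.03 but did not agree with each other.
- **Stick:** it stands upright in its dish at about (0.455, 0.000), within 1–2 mm of where it started. The gripper is open and clear of everything.
- **Other things:** in the last side picture they look unmoved. I judged that by eye and did not measure it.

My first three move calls were refused because I left out some required keys. The arm did not move on any of them.

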